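# Lower the bell on the crank lift

### The job

The bell's tray is up on the little crank lift, held by the sprung pawl in the ratchet wheel. Flick the pawl's thumb lever over to release, wind the crank on a touch so the trapped pawl springs clear, then ease the crank back, never letting it run away, until the tray sits gently on its rubber stop; let go with the lever still on release and leave everything else alone.

Things in the scene. Friction and masses are not known exactly. Their poses are not given: they have to be found in the camera images.
- lift: Crank lift's fixed frame; origin at table level on the drum's vertical axis, z up, x away from the robot at yaw 0 (varies 0.3 rad), y left. On a grey housing, top 50 mm up: drum with 20-tooth steel ratchet wheel (92 mm across, 54-66 mm up), crank arm above (top 119 mm up); pawl and thumb lever at the +y side. At y -190 mm a 30 x 36 mm mast, 292 mm high, carries the tray on its +x side
- crank_handle (a point): Middle of the upright dark wood crank handle: a free-turning round sleeve, 22 mm diameter, lower end 121 mm, top 177 mm above the table (this point at 151 mm), circling the drum axis at a radius of 60 mm
- drum (a joint): Turn of drum and crank, rad; grows clockwise from above (winds on, tray up 50 mm per rad), limit 3.5. In the lift's frame the handle lies at angle 1.23 - drum rad from +x towards +y. Starts between about 2.0 and 3.0. The tray's weight always pulls it back (anticlockwise), 5 to 10 N at the handle; with the pawl off and nobody holding, it runs away
- thumb_tab (a point): Point on the upright steel tab ending the thumb lever: 7 mm thick (the way it moves), 18 mm wide, 59 to 104 mm above the table (this point at 89 mm). The lever turns on a vertical pin at x -35, y 62 mm of the lift frame; the tab is 75 mm from the pin, towards +y with the lever at 0, and moves about 42 mm towards -x to release
- lever (a joint): Turn of the thumb lever about its pin in rad: 0 = hold, 0.6 = release, at a hard end stop; grows anticlockwise seen from above. About 3 to 4 N at the tab moves it, and it stays where left. Fully over means beyond 0.48
- pawl (a joint): Turn of the pawl relative to the thumb lever, rad, same sense. A spring joins them, resting at -0.15. Lever flicked over but pawl trapped under the loaded tooth: about -0.6; sprung clear: about -0.15. It springs out, and stays out, once the drum is wound on some 0.05 to 0.15 rad
- tray (a joint): Height of the tray in m, 0.05 x drum. The tray is a 110 mm square wooden plate, 8 mm thick, its underside 30 mm plus this value above the table, with a stainless steel bell fixed on it. Loaded weight 0.7 to 1.2 kg
- stop: Screw-adjusted stop under the tray's middle (x 85, y -190 mm in the lift frame), a post with a 30 mm rubber top; origin at table level, fixed. How far its top is screwed up is not measured and differs each time: the tray comes to rest on it at a tray value anywhere from 0 to 0.030 m (drum 0 to 0.6). Feel for it: the pull of the load on the crank fades away and turns into resistance
- block: Loose bamboo yoga block 230 x 120 x 75 mm, origin under its centre; leave alone
- vase: Loose black ceramic vase, 80 mm diameter, 160 mm tall, origin under its centre; leave alone
- flask: Loose aluminium flask, 66 mm diameter, 210 mm tall, origin under its centre; leave alone
- cup: Loose white cup, 76 mm diameter, 75 mm tall, origin under its centre; leave alone
- candle: Loose amber candle jar, 64 mm diameter, 60 mm tall, origin under its centre; leave alone
- bowl: Loose copper bowl, 110 mm diameter, 50 mm tall, origin under its centre; leave alone

How it is judged:
On the way, in this order (a step that is already met when the one before it is completed fails the run):
1. the thumb lever is flicked over to release (beyond 0.48 rad), the tray still up (value of joint lever above 0.48 rad and value of joint tray above 0.08 m), for 0.1 s.
2. the pawl has sprung clear of the wheel, the tray still up (value of joint pawl above -0.25 rad and value of joint lever above 0.45 rad and value of joint tray above 0.08 m), for 0.1 s.
At the end, for the whole second after the job is handed in: The tray rests with its weight (over 2 N) on the rubber stop, tray value below 0.035 m, the drum still (under 0.1 rad/s), the lever still at release (beyond 0.45 rad) and the pawl clear of the wheel (pawl above -0.25 rad) (contact force between tray and stop above 2 N and value of joint tray below 0.035 m and velocity of joint drum between -0.1 and 0.1 rad/s and value of joint lever above 0.45 rad and value of joint pawl above -0.25 rad); the robot touches nothing.
It fails at once if the drum runs away: it turns back faster than 2 rad/s (velocity of joint drum below -2 rad/s).
It fails at once if the drum is forced back against the engaged pawl (over 70 N at the tooth) (contact force between pawl and drum above 70 N).
It fails at once if the thumb lever is forced (over 25 N from the robot) (contact force between lever and the arm above 25 N).
It fails at once if the tray is driven onto its stop with more than 35 N (contact force between tray and stop above 35 N).
It fails at once if the block, vase, flask, cup, candle jar or bowl is moved more than 20 mm (distance of any of block, vase, flask, cup, candle, bowl from where it was at the start of the episode above 0.02 m).
It also fails if it takes over 72 s, if anything falls off the work surface, if the arm or the gripper's body presses on something with over 40 N, if the wrist force passes 120 N, or if a joint passes its speed limit or range.

### The arm

A 6-joint arm with a two-finger parallel gripper is mounted at the origin on the work surface. World frame = base frame: x ahead of the robot, y to its left, z up, the work surface at z = 0. Lengths are in m, angles in rad, forces in N, time in s.
With the tool pointing down it reaches from about 0.425 to 0.95 m from the base axis. Payload 3.5 kg.
Tool frame: the origin (TCP) lies at the very end of the fingers, on their centre line; the grasp point (between the pads) lies 19 mm behind it; z points along the fingers, y is the line along which they close (so a half turn about z gives the same grasp; the last joint's range is limited). The gripper opens to 85 mm and grips with 20 to 120 N. Pads are 22 mm wide; open, the fingers measure 114 mm over their backs; the gripper's body (76 mm by 85 mm) begins 54 mm behind the grasp point. The pads swing forward as they close: fully open they stand 13 mm farther back than shut.
Start: joints at [0.973, 0.286, 1.577, -0, 1.279, -0.15], TCP at [0.292, 0.608, 0.231] pointing down, gripper open.
Joint ranges: [-2.77, 2.77], [-0.9, 2.22], [0.21, 2.48], [-1.53, 4.67], [0.24, 2.81], [-2.84, 2.84]. Speed limits (rad/s): [2.79, 2.79, 3.14, 3.14, 3.14, 3.14].

### API

Orientations are given as a unit quaternion [x, y, z, w].
In Python, from plant import ctrl gives the robot as it stands.
- The arm moves only by the tool carry_out, never from a script. Its argument "deltas" is one flat list of numbers, 6 for each row, row after row: the shift along the tool's x, y, z in m, then the turn, a rotation vector about the tool's x, y, z in rad. A call has 1 to 5 rows; each row is the pose to reach, as a shift and turn from the pose commanded when the call began, along the tool's axes at that moment; what a row does not reach only later rows make up. A row lasts 1/8 s, in which the tool goes at most 62.5 mm and 10.7 degrees, less where a joint would pass 70% of its speed; a pose out of reach is approached as far as the arm can. A call with a gripper value outside its range is refused whole. "grip" is the opening in per cent of the stroke, from 0 (shut) to 100 (fully open), set as the call begins (left out, the last holds). The fingers move at their own pace and stop on an object; "grip_force" is the grip in N (left out, the last holds). Time passes only in rows, so rows that repeat a pose let the fingers close. It gives the time, the measured TCP pose, the force, the opening and the grip force at its end, in the units of the state.
- ctrl.get_state(): the state, without advancing time (a new reading comes with each control period).
- ctrl.read_camera(name): name is "scene" or "top"; returns (picture, depth): 384x512x3 uint8, red, green, blue; 384x512 float32, m along the optical axis (not along the pixel's ray), 0 where there is no reading.
- ctrl.camera_model(name): a dict with "intrinsics" (3x3 intrinsics, pixels), "extrinsics" (4x4, takes a point from world to camera coordinates). Camera axes: x right, y down, z forward; pixel columns grow to the right and rows downward; lengths in m; the calibration is good to about 2 mm. A picture is of the moment at which its call begins. camera_model takes no time and is no camera call.
- ctrl.sign_off(): hands the job in; it is judged then, once.
Trained networks look in the newest picture that a camera, given by its name, has taken for a name from the list of things; names that differ only in an ending like _2 or _b are one class to them, and where a whole thing is asked for, a point or a joint stands for the part that bears it (a point fixed in the world has none). Each returns a list of dicts, best first, with "score" (0 to 1); they miss things now and then, are a little off and sometimes report something else, mostly with a low value. They report only what shows in the picture. A call takes as long as a camera call.
- ctrl.find_in(camera, query): "uv" ([column, row] in pixels, amid what is visible of it).
The state is a dict: "time": time; "qpos": joint angles; "dq": joint speeds; "joint_efforts": joint torques, N m; "eef_pos": TCP position; "tcp_rot": TCP orientation; "contact_force": force on the tool from outside, world axes, zero at the start; "wrist_torque": the same for the moment, N m; "opening": opening from 0.0 (shut) to 1.0 (fully open); "finger_force": force on a finger pad.
Only numpy, scipy, OpenCV 4.12 (cv2) and the standard library are available. Lean on these libraries where they do the work, as an engineer would, in place of code of your own. Each camera call takes 0.05 s, during which the arm holds its last target. There are 200 camera calls.

## Working session

There is one attempt and no reset: what is moved stays moved. The work goes in short steps, Python scripts to look and compute and a tool call to move; the robot and the scene stay as the last step left them, time stands still between calls to the robot, and variables do not carry over. Pictures are saved under pics/ and viewed, at most 10 in all, crops included, and the job is handed in when it is done.

Besides the shell and the picture viewer there is one more tool, called after "Request:" by a JSON object that holds its "op" and its "data", one argument or row to a line. carry_out: Moves the arm, as the interface text tells. Its arguments: {"type":"object","properties":{"deltas":{"type":"array"},"grip":{"type":"number"},"grip_force":{"type":"number"}},"required":["deltas"]}

```bash
mkdir -p pics
cat > h.py <<'E'
import numpy as np, cv2
from plant import ctrl
from scipy.spatial.transform import Rotation as R
def shot(n,name):
    p,d=ctrl.read_camera(n); cv2.imwrite(f'pics/{name}.png',cv2.cvtColor(p,cv2.COLOR_RGB2BGR)); np.save(f'pics/{name}.npy',d); return p,d
def world(n,u,v,z):
    m=ctrl.camera_model(n);K=np.array(m['intrinsics']);T=np.array(m['extrinsics'])
    return (np.linalg.inv(T)@np.array([*(np.linalg.inv(K)@[u,v,1]*z),1]))[:3]
def cloud(n,d):
    m=ctrl.camera_model(n);K=np.array(m['intrinsics']);T=np.array(m['extrinsics'])
    v,u=np.mgrid[:d.shape[0],:d.shape[1]]
    c=np.stack([(u-K[0,2])/K[0,0]*d,(v-K[1,2])/K[1,1]*d,d,np.ones_like(d)],-1)
    return (c@np.linalg.inv(T).T)[...,:3]
def proj(n,p):
    m=ctrl.camera_model(n);K=np.array(m['intrinsics']);T=np.array(m['extrinsics'])
    c=K@(T@[*p,1])[:3]; return c[:2]/c[2]
E
python3 - <<'E'
from h import *
s=ctrl.get_state(); print(s)
D={}
for n in('top','scene'):
    p,d=shot(n,n+'0');D[n]=d; W=cloud(n,d)
    for q in ['lift','crank_handle','thumb_tab','tray','stop','lever','block','vase','flask','cup','candle','bowl']:
        for r in ctrl.find_in(n,q)[:1]:
            u,v=np.round(r['uv']).astype(int); print(n,q,round(r['score'],2),u,v,W[v,u].round(3))
a=cv2.imread('pics/top0.png');b=cv2.imread('pics/scene0.png')
E
```

```text
{'time': 0.0, 'qpos': array([ 9.72993970e-01,  2.87180592e-01,  1.57816172e+00,  7.64222687e-06,
        1.27863653e+00, -1.50012989e-01]), 'dq': array([ 0.00165871, -0.00055888, -0.00017897, -0.00085161, -0.00224092,
        0.00055413]), 'joint_efforts': array([ 6.91148216e-05, -4.05987775e+01, -2.92622334e+01, -1.28680344e-04,
        5.71511730e-03, -2.19844132e-06]), 'eef_pos': array([0.29186171, 0.60790808, 0.22994552]), 'tcp_rot': array([ 2.22029690e-01,  9.75039175e-01, -1.10932440e-03, -4.39190036e-04]), 'contact_force': array([ 0.4366837 , -0.0797468 ,  0.79215997]), 'wrist_torque': array([-0.03026297, -0.01305206, -0.00864691]), 'finger_force': 0.0, 'opening': 0.999270939787309}
top lift 0.62 313 203 [ 0.536 -0.179  0.044]
top crank_handle 0.64 299 195 [ 0.548 -0.122  0.176]
top thumb_tab 0.73 241 221 [0.483 0.026 0.014]
top tray 0.85 351 174 [ 0.599 -0.246  0.202]
top stop 0.67 244 222 [0.481 0.016 0.061]
top lever 0.74 245 221 [0.483 0.014 0.049]
top block 0.81 407 221 [ 0.486 -0.436  0.074]
top vase 0.87 188 200 [0.537 0.161 0.122]
top flask 0.89 236 159 [0.642 0.036 0.148]
top cup 0.92 285 154 [ 0.684 -0.103  0.004]
top candle 0.91 335 248 [ 0.41  -0.237  0.062]
top bowl 0.68 176 248 [0.404 0.214 0.004]
scene lift 0.65 198 180 [ 0.566 -0.21   0.015]
scene crank_handle 0.69 222 158 [ 0.557 -0.114  0.167]
scene thumb_tab 0.71 287 191 [0.473 0.026 0.065]
scene tray 0.64 166 145 [ 0.624 -0.235  0.188]
scene stop 0.61 170 176 [ 0.619 -0.259  0.045]
scene lever 0.57 288 192 [0.472 0.028 0.061]
scene block 0.6 168 147 [ 0.625 -0.228  0.186]
scene vase 0.77 318 242 [0.575 0.187 0.111]
scene flask 0.81 248 241 [0.68  0.071 0.13 ]
scene cup 0.87 206 220 [ 0.648 -0.103  0.012]
scene candle 0.27 199 180 [ 0.564 -0.208  0.014]
scene bowl 0.88 360 215 [0.381 0.199 0.01 ]
```

View pics/top0.png

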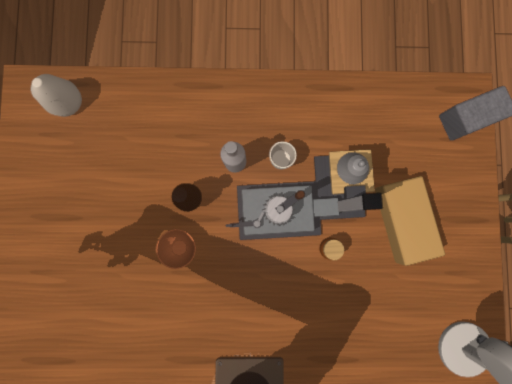

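View pics/scene0.png

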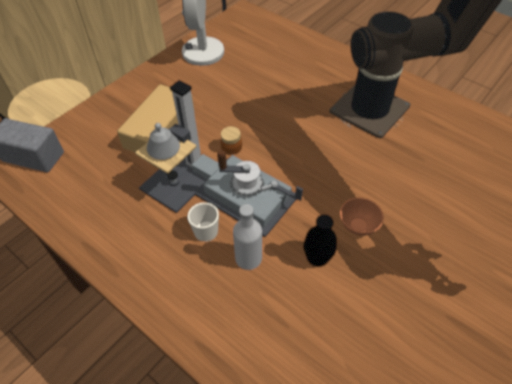

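Run:
```python
from h import *
for n in('top','scene'):
    d=np.load(f'pics/{n}0.npy');W=cloud(n,d);ok=d>0
    b=ok&(W[...,0]>.35)&(W[...,0]<.75)&(W[...,1]>-.42)&(W[...,1]<.08)
    def seg(lo,hi,name,ext=True):
        m=b&(W[...,2]>lo)&(W[...,2]<hi)&ext
        k,l,st,c=cv2.connectedComponentsWithStats(m.astype('uint8'))
        for i in range(1,k):
            if st[i,4]>=6:
                P=W[l==i]; print(n,name,st[i,4],'uv',c[i].round(1),'mean',P.mean(0).round(3),'min',P.min(0).round(3),'max',P.max(0).round(3))
    seg(.275,.31,'mast'); seg(.168,.185,'handle'); seg(.16,.26,'traybell');seg(.107,.125,'crankarm');seg(.085,.11,'tab')
    m=b&(W[...,2]>.042)&(W[...,2]<.054); P=W[m][:,:2].astype('float32'); print(n,'housing',cv2.minAreaRect(P))
t=cv2.imread('pics/top0.png')[150:260,215:405];s=cv2.imread('pics/scene0.png')[70:240,130:310]
cv2.imwrite('pics/c1.png',cv2.resize(t,None,fx=4.2,fy=4.2,interpolation=cv2.INTER_CUBIC));cv2.imwrite('pics/c2.png',cv2.resize(s,None,fx=3.5,fy=3.5,interpolation=cv2.INTER_CUBIC))
for n in('top','scene'): print(n,np.linalg.inv(ctrl.camera_model(n)['extrinsics'])[:3,3],ctrl.camera_model(n)['intrinsics'])
```

```text
top mast 328 uv [372.1 200.7] mean [ 0.529 -0.266  0.292] min [ 0.51  -0.289  0.283] max [ 0.548 -0.246  0.297]
top handle 8 uv [233.1 153.9] mean [0.65  0.042 0.176] min [0.648 0.035 0.168] max [0.656 0.048 0.184]
top handle 233 uv [349.  169.8] mean [ 0.613 -0.249  0.176] min [ 0.58  -0.299  0.168] max [ 0.66  -0.222  0.185]
top handle 234 uv [354.4 191.9] mean [ 0.558 -0.262  0.172] min [ 0.514 -0.29   0.169] max [ 0.575 -0.24   0.184]
top handle 57 uv [300.5 193.8] mean [ 0.551 -0.126  0.175] min [ 0.541 -0.135  0.168] max [ 0.561 -0.117  0.18 ]
top traybell 158 uv [231.  148.2] mean [0.659 0.046 0.203] min [0.646 0.031 0.16 ] max [0.675 0.06  0.213]
top traybell 814 uv [352.8 167.5] mean [ 0.616 -0.253  0.195] min [ 0.58  -0.302  0.161] max [ 0.661 -0.221  0.244]
top traybell 379 uv [354.7 195.8] mean [ 0.547 -0.258  0.188] min [ 0.513 -0.29   0.16 ] max [ 0.575 -0.24   0.26 ]
top traybell 62 uv [300.3 193.9] mean [ 0.551 -0.126  0.174] min [ 0.541 -0.135  0.161] max [ 0.561 -0.116  0.18 ]
top crankarm 20 uv [236.6 164.4] mean [0.633 0.036 0.115] min [0.628 0.016 0.108] max [0.6
[... 3108 characters left out ...]
7 0.05  0.086] max [0.475 0.069 0.107]
scene tab 7 uv [260.7 240.4] mean [0.646 0.079 0.098] min [0.644 0.079 0.088] max [0.65  0.08  0.105]
scene tab 113 uv [243.9 248. ] mean [0.686 0.062 0.097] min [0.671 0.033 0.085] max [0.693 0.08  0.11 ]
scene housing ((0.5430609583854675, -0.15423908829689026), (0.5161960124969482, 0.277174711227417), 75.30857849121094)
top [ 0.48221903 -0.00970763  1.05293538] [[355.22663715   0.         263.26244541]
 [  0.         355.22663715 189.75528273]
 [  0.           0.           1.        ]]
scene [1.06645277 0.42248815 0.99317181] [[453.32960822   0.         258.58290315]
 [  0.         453.32960822 187.95455245]
 [  0.           0.           1.        ]]
```

View pics/c1.png

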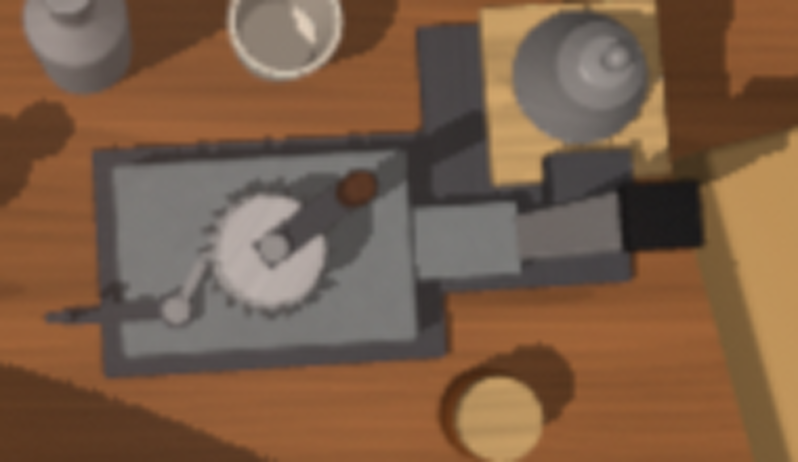

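View pics/c2.png

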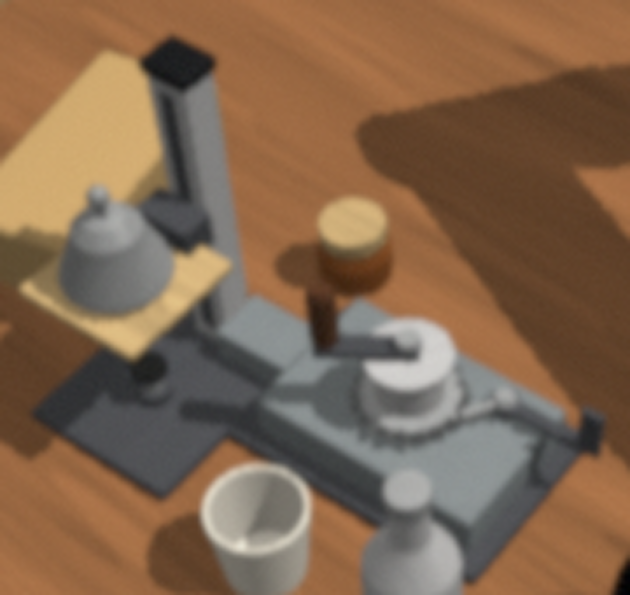

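The lift sits at about (0.516, -0.076) with yaw 0.07. In the top view the handle is at pixel (300,194), the tab at (229,225) and the mast at (372,201). That puts the drum at about 2.23 rad. I'll move towards the tab now.

Request:
{"op": "carry_out", "data": {
  "deltas": [-0.043,-0.0405,0,0,0,0.112,-0.086,-0.081,0,0,0,0.224,-0.129,-0.1215,0,0,0,0.337,-0.172,-0.162,0,0,0,0.45,-0.215,-0.2025,0,0,0,0.56],
  "grip": 0,
  "grip_force": 30
}}

```text
time: 1.92
eef_pos: [0.3988, 0.3311, 0.2316]
tcp_rot: [0.484, 0.875, 0.0, 0.0]
contact_force: [0.7, 0.5, -0.2]
opening: 0.003
finger_force: 0.0
```

```bash
cat >> h.py <<'E'
G=R.from_matrix(np.array([[0,1,0],[1,0,0],[0,0,-1.]]))  # tool x=+Y, y=+X, z=down
def rel(p,rot=G):
    s=ctrl.get_state();r=R.from_quat(s['tcp_rot'])
    print('t',round(s['time'],2),'pos',s['eef_pos'].round(4),'F',s['contact_force'].round(2),'open',round(s['opening'],3),'q',s['qpos'].round(2))
    print('delta',r.inv().apply(np.array(p)-s['eef_pos']).round(4),(r.inv()*rot).as_rotvec().round(3))
E
python3 -c "
from h import *
rel([.505,.058,.23])"
```

```text
t 1.93 pos [0.3988 0.3311 0.2316] F [ 0.7   0.47 -0.21] open 0.003 q [ 0.5  -0.06  1.96 -0.    1.25 -0.06]
delta [-0.2878 -0.055   0.0016] [ 0.001 -0.     0.56 ]
```

Request:
{"op": "carry_out", "data": {
  "deltas": [-0.0576,-0.011,0,0,0,0.112,-0.115,-0.022,0,0,0,0.224,-0.173,-0.033,0,0,0,0.336,-0.23,-0.044,0,0,0,0.448,-0.288,-0.055,0,0,0,0.56]
}}

```text
time: 2.55
eef_pos: [0.5061, 0.0581, 0.2318]
tcp_rot: [0.707, 0.707, 0.0, 0.0]
contact_force: [0.7, 0.9, -0.3]
opening: 0.004
finger_force: 0.0
```

```bash
python3 -c "
from h import *
rel([.505,.056,.075])"
```

```text
t 2.55 pos [0.5061 0.0581 0.2318] F [ 0.73  0.95 -0.32] open 0.004 q [-0.09 -0.09  1.98  0.    1.25 -0.08]
delta [-0.0021 -0.0012  0.1568] [ 0.001 -0.    -0.001]
```

Request:
{"op": "carry_out", "data": {
  "deltas": [-0.002,-0.001,0.05,0,0,0,-0.002,-0.001,0.1,0,0,0,-0.002,-0.001,0.135,0,0,0,-0.002,-0.001,0.155,0,0,0,-0.002,-0.001,0.155,0,0,0]
}}

```text
time: 3.18
eef_pos: [0.5031, 0.058, 0.0747]
tcp_rot: [0.706, 0.708, -0.001, -0.002]
contact_force: [-0.3, -0.1, -0.6]
opening: -0.004
finger_force: 0.0
```

Request:
{"op": "carry_out", "data": {
  "deltas": [0,-0.003,0,0,0,0,0,-0.006,0,0,0,0,0,-0.009,0,0,0,0,0,-0.012,0,0,0,0,0,-0.015,0,0,0,0]
}}

```text
time: 3.8
eef_pos: [0.4894, 0.0579, 0.0765]
tcp_rot: [0.706, 0.708, 0.0, 0.0]
contact_force: [0.4, 0.2, -0.7]
opening: 0.001
finger_force: 0.0
```

Request:
{"op": "carry_out", "data": {
  "deltas": [0,-0.004,0,0,0,0,-0.001,-0.008,0,0,0,0,-0.001,-0.012,0,0,0,0,-0.002,-0.016,0,0,0,0,-0.002,-0.018,0,0,0,0]
}}

```text
time: 4.42
eef_pos: [0.4717, 0.0556, 0.0766]
tcp_rot: [0.706, 0.708, 0.0, 0.001]
contact_force: [3.4, -0.5, -1.2]
opening: 0.0
finger_force: 1.7
```

Request:
{"op": "carry_out", "data": {
  "deltas": [-0.001,-0.003,0,0,0,0,-0.002,-0.006,0,0,0,0,-0.003,-0.009,0,0,0,0,-0.004,-0.012,0,0,0,0,-0.004,-0.014,0,0,0,0]
}}

```text
time: 5.05
eef_pos: [0.4577, 0.0515, 0.0765]
tcp_rot: [0.706, 0.708, 0.0, 0.0]
contact_force: [4.3, -0.3, 0.0]
opening: -0.001
finger_force: 1.7
```

Run:
```python
from h import *
rel([.45,.05,.0766])
p,d=shot('scene','s1')
s=cv2.imread('pics/s1.png')[140:240,220:340];cv2.imwrite('pics/c3.png',cv2.resize(s,None,fx=5,fy=5,interpolation=cv2.INTER_CUBIC))
O=np.array([.5165,-.0755]);y=.07;r2=lambda v:O+np.array([[np.cos(y),-np.sin(y)],[np.sin(y),np.cos(y)]])@v
for L in (0,.48,.6): 
    t=r2(np.array([-.035-.075*np.sin(L),.062+.075*np.cos(L)])); print(L,t.round(4),proj('scene',[*t,.104]).round(1),proj('scene',[*t,.089]).round(1))
```

```text
t 5.05 pos [0.4577 0.0515 0.0765] F [ 4.34 -0.28  0.03] open -0.001 q [-0.11  0.    2.21 -0.    0.93 -0.11]
delta [-0.0015 -0.0077 -0.0001] [0.001 0.    0.003]
0 [0.472  0.0587] [298.5 187.7] [298.2 191.4]
0.48 [0.438  0.0478] [303.  177.3] [302.6 181. ]
0.6 [0.4307 0.0427] [303.1 174.6] [302.6 178.3]
```

View pics/c3.png

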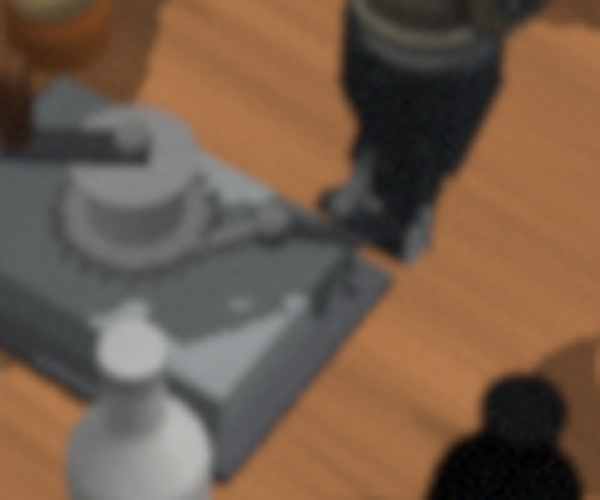

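The crop shows the closed fingers, around (400,230), hiding the tab, and the lever partly turned. I'll keep pushing gently towards the end stop.

Request:
{"op": "carry_out", "data": {
  "deltas": [-0.001,-0.002,0,0,0,0,-0.001,-0.004,0,0,0,0,-0.002,-0.006,0,0,0,0,-0.002,-0.006,0,0,0,0]
}}

```text
time: 5.6
eef_pos: [0.4512, 0.0498, 0.0763]
tcp_rot: [0.706, 0.708, -0.0, -0.0]
contact_force: [3.9, 0.2, 0.6]
opening: -0.003
finger_force: 1.3
```

Request:
{"op": "carry_out", "data": {
  "deltas": [0,-0.001,0,0,0,0,-0.001,-0.002,0,0,0,0,-0.001,-0.003,0,0,0,0,-0.001,-0.003,0,0,0,0]
}}

```text
time: 6.1
eef_pos: [0.4485, 0.0487, 0.0763]
tcp_rot: [0.706, 0.708, -0.0, -0.0]
contact_force: [3.8, 0.1, 0.0]
opening: 0.001
finger_force: 1.5
```

Request:
{"op": "carry_out", "data": {
  "deltas": [0,-0.001,0,0,0,0,0,-0.002,0,0,0,0,0,-0.002,0,0,0,0]
}}

```text
time: 6.48
eef_pos: [0.4468, 0.0488, 0.0764]
tcp_rot: [0.706, 0.708, 0.0, 0.0]
contact_force: [5.1, 0.1, -1.5]
opening: 0.002
finger_force: 2.0
```

Request:
{"op": "carry_out", "data": {
  "deltas": [0,-0.001,0,0,0,0,0,-0.002,0,0,0,0,0,-0.002,0,0,0,0]
}}

```text
time: 6.85
eef_pos: [0.4464, 0.0489, 0.0767]
tcp_rot: [0.706, 0.708, 0.002, 0.002]
contact_force: [9.5, 0.9, -3.2]
opening: 0.002
finger_force: 4.1
```

The force has risen to 9.5 N with almost no motion, so this is the end stop. I'll back off, rise and check.

Request:
{"op": "carry_out", "data": {
  "deltas": [0,0.008,0,0,0,0,0,0.016,0,0,0,0,0,0.018,-0.04,0,0,0,0,0.018,-0.09,0,0,0,-0.04,0.05,-0.135,0,0,0],
  "grip": 55
}}

```text
time: 7.48
eef_pos: [0.4892, 0.0138, 0.2077]
tcp_rot: [0.705, 0.71, -0.002, -0.003]
contact_force: [1.1, 0.1, -0.4]
opening: 0.548
finger_force: 0.0
```

Run:
```python
from h import *
rel([.552,-.1235,.21])
O=np.array([.5165,-.0755]);pin=O+np.array([[np.cos(.07),-np.sin(.07)],[np.sin(.07),np.cos(.07)]])@[-.035,.062]
for n in('top','scene'):
    p,d=shot(n,n+'2');W=cloud(n,d)
    m=(d>0)&(W[...,2]>.08)&(W[...,2]<.112)&(W[...,0]<.49)&(W[...,0]>.40)&(W[...,1]>.02)&(W[...,1]<.09)
    P=W[m]; print(n,m.sum(),P.mean(0).round(4) if m.sum() else '')
    if m.sum(): v=P.mean(0)[:2]-pin; print('lever',np.arctan2(-v[0],v[1])-.07,np.hypot(*v))
    m=(d>0)&(W[...,2]>.165)&(W[...,2]<.185)&(np.hypot(W[...,0]-O[0]-.036,W[...,1]-O[1]+.048)<.03)
    P=W[m]; print('handle',m.sum(),P.mean(0).round(4),P.min(0).round(3),P.max(0).round(3))
```

```text
t 7.47 pos [0.4892 0.0138 0.2077] F [ 1.11  0.07 -0.36] open 0.548 q [-0.18 -0.11  2.04  0.    1.21 -0.19]
delta [-0.1378  0.0618 -0.0029] [-0.006 -0.001  0.007]
top 18 [0.4318 0.0394 0.1026]
lever 0.6164818192311319 0.07175124314586993
handle 59 [ 0.5513 -0.1262  0.1751] [ 0.541 -0.136  0.165] [ 0.561 -0.116  0.182]
scene 53 [0.4319 0.0441 0.0956]
lever 0.576357685977205 0.07536247827343329
handle 65 [ 0.5527 -0.121   0.1736] [ 0.541 -0.132  0.165] [ 0.561 -0.111  0.179]
```

Request:
{"op": "carry_out", "data": {
  "deltas": [-0.04,0.018,0,0,0,0,-0.08,0.036,0,0,0,0,-0.12,0.054,0,0,0,0,-0.134,0.059,0,0,0,0,-0.134,0.059,0,0,0,0]
}}

```text
time: 8.2
eef_pos: [0.5501, -0.1213, 0.206]
tcp_rot: [0.706, 0.708, -0.001, -0.002]
contact_force: [-0.3, 0.1, 0.4]
opening: 0.551
finger_force: 0.0
```

```bash
python3 -c "
from h import *
rel([.552,-.1235,.131])"
```

```text
t 8.2 pos [ 0.5501 -0.1213  0.206 ] F [-0.34  0.07  0.35] open 0.551 q [-0.4   0.07  1.88  0.    1.2  -0.4 ]
delta [-0.0023  0.0022  0.075 ] [-0.004 -0.002  0.002]
```

Request:
{"op": "carry_out", "data": {
  "deltas": [-0.002,0.001,0.02,0,0,0,-0.002,0.001,0.04,0,0,0,-0.002,0.001,0.06,0,0,0,-0.002,0.001,0.074,0,0,0,-0.002,0.001,0.074,0,0,0]
}}

```text
time: 8.82
eef_pos: [0.5514, -0.123, 0.1316]
tcp_rot: [0.706, 0.708, -0.001, -0.002]
contact_force: [-0.3, 0.7, -0.3]
opening: 0.551
finger_force: 0.0
```

Request:
{"op": "carry_out", "data": {
  "deltas": [0,0,0,0,0,0,0,0,0,0,0,0,0,0,0,0,0,0,0,0,0,0,0,0],
  "grip": 15,
  "grip_force": 30
}}

```text
time: 9.32
eef_pos: [0.5509, -0.1239, 0.1346]
tcp_rot: [0.706, 0.708, -0.002, -0.002]
contact_force: [-7.7, 0.0, 4.0]
opening: 0.25
finger_force: 30.3
```

```bash
python3 -c "
from h import *
rel([.552,-.1235,.131])"
```

```text
t 9.32 pos [ 0.5509 -0.1239  0.1346] F [-7.71  0.02  4.04] open 0.25 q [-0.4   0.15  1.93 -0.    1.07 -0.4 ]
delta [0.0004 0.0011 0.0036] [-0.005  0.     0.004]
```

Request:
{"op": "carry_out", "data": {
  "deltas": [-0.0012,-0.0022,0,0,0,0,-0.0023,-0.0041,0,0,0,0,-0.0034,-0.006,0,0,0,0,-0.0045,-0.0079,0,0,0,0,-0.0054,-0.0098,0,0,0,0]
}}

```text
time: 9.95
eef_pos: [0.5451, -0.1276, 0.1347]
tcp_rot: [0.706, 0.708, 0.003, 0.002]
contact_force: [6.2, 6.4, -0.7]
opening: 0.249
finger_force: 30.0
```

Run:
```python
from h import *
rel([.552,-.1235,.131])
p,d=shot('scene','s3');shot('top','t3')
s=cv2.imread('pics/s3.png')[140:240,210:330];t=cv2.imread('pics/t3.png')[180:250,220:320]
a=cv2.resize(s,(540,450),interpolation=cv2.INTER_CUBIC);b=cv2.resize(t,(643,450),interpolation=cv2.INTER_CUBIC)
cv2.imwrite('pics/c4.png',cv2.resize(np.hstack([a,b]),(790,300)))
```

```text
t 9.95 pos [ 0.5451 -0.1276  0.1347] F [ 6.22  6.42 -0.74] open 0.249 q [-0.41  0.13  1.94  0.01  1.06 -0.42]
delta [0.0041 0.0068 0.0038] [ 0.007 -0.002  0.002]
```

View pics/c4.png

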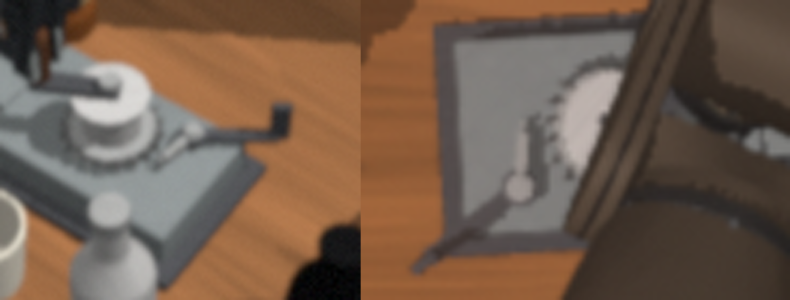

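The top crop (right half) shows the pawl pointing straight up from its pin at (520,185) and clear of the wheel teeth. The lever is still over. The load is about 8.5 N tangential. Next I'll ease back along the arc.

```bash
cat > arc.py <<'E'
import sys; from h import *
# cmd x y, theta list; optional centre
c=np.array([float(sys.argv[1]),float(sys.argv[2])]); t0,dt,n=map(float,sys.argv[3:6]); O=np.array([float(v) for v in sys.argv[6:8]] or [.516,-.0755])
out=[]
for k in range(1,int(n)+1):
    t=t0+dt*k; p=O+.06*np.array([np.cos(t),np.sin(t)]); d=p-c; out+=[round(d[1],4),round(d[0],4),0,0,0,0]
print(out); print('end cmd',p.round(4),'theta',t)
s=ctrl.get_state(); v=s['eef_pos'][:2]-O; th=np.arctan2(v[1],v[0]); F=s['contact_force'][:2]
print('actual th',th.round(3),'r',np.hypot(*v).round(4),'drum',(1.3-th).round(3),'Ftan',(F@[-np.sin(th),np.cos(th)]).round(2),'Frad',(F@[np.cos(th),np.sin(th)]).round(2))
E
python3 arc.py .5416 -.1284 -1.12 .1 5
```

```text
[np.float64(0.0018), np.float64(0.0058), 0, 0, 0, 0, np.float64(0.0052), np.float64(0.0107), 0, 0, 0, 0, np.float64(0.009), np.float64(0.0153), 0, 0, 0, 0, np.float64(0.0133), np.float64(0.0195), 0, 0, 0, 0, np.float64(0.018), np.float64(0.0232), 0, 0, 0, 0]
end cmd [ 0.5648 -0.1104] theta -0.6200000000000001
actual th -1.067 r 0.0597 drum 2.367 Ftan 7.46 Frad -2.7
```

Request:
{"op": "carry_out", "data": {
  "deltas": [0.002,0.0055,0,0,0,0,0.0052,0.0107,0,0,0,0,0.009,0.0153,0,0,0,0,0.0133,0.0195,0,0,0,0,0.018,0.0232,0,0,0,0]
}}

```text
time: 10.68
eef_pos: [0.5655, -0.1082, 0.1346]
tcp_rot: [0.706, 0.708, 0.001, -0.003]
contact_force: [-5.4, 9.3, 7.9]
opening: 0.246
finger_force: 30.8
```

```bash
python3 arc.py .5648 -.1104 -.62 .1 5
```

```text
[np.float64(0.0051), np.float64(0.0033), 0, 0, 0, 0, np.float64(0.0104), np.float64(0.006), 0, 0, 0, 0, np.float64(0.016), np.float64(0.0082), 0, 0, 0, 0, np.float64(0.0218), np.float64(0.0098), 0, 0, 0, 0, np.float64(0.0277), np.float64(0.0108), 0, 0, 0, 0]
end cmd [ 0.5756 -0.0827] theta -0.12
actual th -0.583 r 0.0593 drum 1.883 Ftan 4.8 Frad -9.62
```

```bash
python3 arc.py .5648 -.1104 -.62 .1 5 .5145 -.076
```

```text
[np.float64(0.0046), np.float64(0.0018), 0, 0, 0, 0, np.float64(0.0099), np.float64(0.0045), 0, 0, 0, 0, np.float64(0.0155), np.float64(0.0067), 0, 0, 0, 0, np.float64(0.0213), np.float64(0.0083), 0, 0, 0, 0, np.float64(0.0272), np.float64(0.0093), 0, 0, 0, 0]
end cmd [ 0.5741 -0.0832] theta -0.12
actual th -0.563 r 0.0603 drum 1.863 Ftan 5.0 Frad -9.52
```

Request:
{"op": "carry_out", "data": {
  "deltas": [0.0046,0.0018,-0.0005,0,0,0,0.0099,0.0045,-0.001,0,0,0,0.0155,0.0067,-0.0015,0,0,0,0.0213,0.0083,-0.002,0,0,0,0.0272,0.0093,-0.002,0,0,0]
}}

```text
time: 11.3
eef_pos: [0.5744, -0.0819, 0.1347]
tcp_rot: [0.706, 0.708, 0.001, -0.002]
contact_force: [-2.1, 5.1, -1.5]
opening: 0.24
finger_force: 29.9
```

```bash
python3 arc.py .5741 -.0832 -.12 .1 5 .5145 -.076
```

```text
[np.float64(0.006), np.float64(0.0004), 0, 0, 0, 0, np.float64(0.012), np.float64(0.0002), 0, 0, 0, 0, np.float64(0.0179), np.float64(-0.0006), 0, 0, 0, 0, np.float64(0.0238), np.float64(-0.0019), 0, 0, 0, 0, np.float64(0.0295), np.float64(-0.0039), 0, 0, 0, 0]
end cmd [ 0.5702 -0.0537] theta 0.38
actual th -0.098 r 0.0602 drum 1.398 Ftan 4.83 Frad -2.58
```

Clean. Continuing the arc.

Request:
{"op": "carry_out", "data": {
  "deltas": [0.006,0.0004,0,0,0,0,0.012,0.0002,0,0,0,0,0.0179,-0.0006,0,0,0,0,0.0238,-0.0019,0,0,0,0,0.0295,-0.0039,0,0,0,0]
}}

```text
time: 11.92
eef_pos: [0.57, -0.0526, 0.1347]
tcp_rot: [0.706, 0.708, -0.0, -0.002]
contact_force: [-3.8, 4.9, -0.7]
opening: 0.244
finger_force: 29.9
```

```bash
python3 arc.py .5702 -.0537 .38 .05 5 .5145 -.076
```

```text
[np.float64(0.0027), np.float64(-0.0012), 0, 0, 0, 0, np.float64(0.0054), np.float64(-0.0025), 0, 0, 0, 0, np.float64(0.008), np.float64(-0.0039), 0, 0, 0, 0, np.float64(0.0106), np.float64(-0.0055), 0, 0, 0, 0, np.float64(0.013), np.float64(-0.0072), 0, 0, 0, 0]
end cmd [ 0.563  -0.0407] theta 0.63
actual th 0.399 r 0.0602 drum 0.901 Ftan 5.98 Frad -1.57
```

Request:
{"op": "carry_out", "data": {
  "deltas": [0.0027,-0.0012,0,0,0,0,0.0054,-0.0025,0,0,0,0,0.008,-0.0039,0,0,0,0,0.0106,-0.0055,0,0,0,0,0.013,-0.0072,0,0,0,0]
}}

```text
time: 12.55
eef_pos: [0.5624, -0.0397, 0.1347]
tcp_rot: [0.706, 0.708, -0.0, -0.002]
contact_force: [-3.0, 4.8, -1.3]
opening: 0.248
finger_force: 30.0
```

```bash
python3 arc.py .563 -.0407 .63 .03 5 .5145 -.076
```

```text
[np.float64(0.0015), np.float64(-0.0011), 0, 0, 0, 0, np.float64(0.0029), np.float64(-0.0022), 0, 0, 0, 0, np.float64(0.0043), np.float64(-0.0034), 0, 0, 0, 0, np.float64(0.0056), np.float64(-0.0046), 0, 0, 0, 0, np.float64(0.0069), np.float64(-0.0058), 0, 0, 0, 0]
end cmd [ 0.5572 -0.0338] theta 0.78
actual th 0.649 r 0.0602 drum 0.651 Ftan 5.6 Frad 0.48
```

Request:
{"op": "carry_out", "data": {
  "deltas": [0.001,-0.0007,0,0,0,0,0.002,-0.0015,0,0,0,0,0.0029,-0.0022,0,0,0,0,0.0029,-0.0022,0,0,0,0]
}}

```text
time: 13.05
eef_pos: [0.5599, -0.0366, 0.1347]
tcp_rot: [0.706, 0.708, -0.0, -0.003]
contact_force: [-4.7, 6.4, 0.2]
opening: 0.246
finger_force: 30.1
```

```bash
python3 arc.py .5608 -.0378 .69 .02 6 .5145 -.076
```

```text
[np.float64(0.0009), np.float64(-0.0008), 0, 0, 0, 0, np.float64(0.0018), np.float64(-0.0016), 0, 0, 0, 0, np.float64(0.0027), np.float64(-0.0024), 0, 0, 0, 0, np.float64(0.0036), np.float64(-0.0032), 0, 0, 0, 0, np.float64(0.0044), np.float64(-0.0041), 0, 0, 0, 0, np.float64(0.0053), np.float64(-0.0049), 0, 0, 0, 0]
end cmd [ 0.5559 -0.0325] theta 0.8099999999999999
actual th 0.715 r 0.0602 drum 0.585 Ftan 7.91 Frad 0.63
```

Request:
{"op": "carry_out", "data": {
  "deltas": [0.0009,-0.0008,0,0,0,0,0.0018,-0.0016,0,0,0,0,0.0027,-0.0024,0,0,0,0,0.0027,-0.0024,0,0,0,0]
}}

```text
time: 13.55
eef_pos: [0.5575, -0.0339, 0.1347]
tcp_rot: [0.706, 0.708, -0.0, -0.003]
contact_force: [-4.8, 5.9, 0.0]
opening: 0.249
finger_force: 30.1
```

```bash
python3 arc.py .5584 -.0351 .75 .02 6 .5145 -.076
```

```text
[np.float64(0.0009), np.float64(-0.0008), 0, 0, 0, 0, np.float64(0.0017), np.float64(-0.0017), 0, 0, 0, 0, np.float64(0.0026), np.float64(-0.0025), 0, 0, 0, 0, np.float64(0.0034), np.float64(-0.0034), 0, 0, 0, 0, np.float64(0.0042), np.float64(-0.0043), 0, 0, 0, 0, np.float64(0.005), np.float64(-0.0052), 0, 0, 0, 0]
end cmd [ 0.5532 -0.0301] theta 0.87
actual th 0.775 r 0.0602 drum 0.525 Ftan 7.59 Frad 0.7
```

Request:
{"op": "carry_out", "data": {
  "deltas": [0.0009,-0.0008,0,0,0,0,0.0017,-0.0017,0,0,0,0,0.0026,-0.0025,0,0,0,0,0.0026,-0.0025,0,0,0,0]
}}

```text
time: 14.05
eef_pos: [0.5549, -0.0314, 0.1347]
tcp_rot: [0.706, 0.708, -0.001, -0.003]
contact_force: [-5.1, 5.9, 0.4]
opening: 0.249
finger_force: 30.2
```

Request:
{"op": "carry_out", "data": {
  "deltas": [0.0008,-0.0009,0,0,0,0,0.0016,-0.0018,0,0,0,0,0.0024,-0.0027,0,0,0,0,0.0024,-0.0027,0,0,0,0]
}}

```text
time: 14.55
eef_pos: [0.5521, -0.0291, 0.1347]
tcp_rot: [0.706, 0.708, -0.001, -0.003]
contact_force: [-5.2, 5.1, 0.2]
opening: 0.245
finger_force: 30.2
```

Request:
{"op": "carry_out", "data": {
  "deltas": [0.0007,-0.0009,0,0,0,0,0.0015,-0.0019,0,0,0,0,0.0022,-0.0028,0,0,0,0,0.0022,-0.0028,0,0,0,0]
}}

```text
time: 15.05
eef_pos: [0.5493, -0.027, 0.1347]
tcp_rot: [0.706, 0.708, -0.001, -0.003]
contact_force: [-4.7, 4.2, 0.4]
opening: 0.244
finger_force: 30.2
```

Request:
{"op": "carry_out", "data": {
  "deltas": [0.0007,-0.001,0,0,0,0,0.0014,-0.002,0,0,0,0,0.0021,-0.003,0,0,0,0,0.0021,-0.003,0,0,0,0]
}}

```text
time: 15.55
eef_pos: [0.549, -0.0269, 0.1348]
tcp_rot: [0.706, 0.708, 0.001, 0.001]
contact_force: [5.1, 0.2, -9.3]
opening: 0.245
finger_force: 29.8
```

The pull has turned into resistance at about drum 0.34, so the tray is on its stop. I'll relax the command slightly, open and rise.

Request:
{"op": "carry_out", "data": {
  "deltas": [-0.0005,0.0008,0,0,0,0,-0.001,0.0015,0.001,0,0,0,-0.001,0.0015,0.001,0,0,0,-0.001,0.0015,0.001,0,0,0]
}}

```text
time: 16.05
eef_pos: [0.5492, -0.027, 0.1347]
tcp_rot: [0.706, 0.708, -0.0, -0.001]
contact_force: [-0.9, 4.7, -2.6]
opening: 0.245
finger_force: 30.6
```

Request:
{"op": "carry_out", "data": {
  "deltas": [0.0002,-0.0005,0,0,0,0,0.0002,-0.0005,0,0,0,0,0.0002,-0.0005,0,0,0,0,0.0002,-0.0005,0,0,0,0,0.0002,-0.0005,0,0,0,0],
  "grip": 60
}}

```text
time: 16.68
eef_pos: [0.5492, -0.0273, 0.1347]
tcp_rot: [0.706, 0.708, -0.0, 0.0]
contact_force: [-0.7, 0.5, 0.3]
opening: 0.599
finger_force: 0.0
```

Request:
{"op": "carry_out", "data": {
  "deltas": [0,0,-0.03,0,0,0,0,0,-0.07,0,0,0,0,0,-0.12,0,0,0,0,-0.05,-0.15,0,0,0,0,-0.05,-0.15,0,0,0]
}}

```text
time: 17.3
eef_pos: [0.499, -0.0275, 0.2885]
tcp_rot: [0.706, 0.708, 0.002, 0.003]
contact_force: [-0.7, -0.7, -0.2]
opening: 0.598
finger_force: 0.0
```

Run:
```python
from h import *
rel([.5,0,.3])
shot('top','t5');d=np.load('pics/t5.npy');shot('scene','s5')
s=cv2.imread('pics/s5.png')[70:240,130:310]; t=cv2.imread('pics/t5.png')[150:260,215:405]
cv2.imwrite('pics/c5.png',np.hstack([cv2.resize(s,(420,400)),cv2.resize(t,(380,400),interpolation=cv2.INTER_AREA)]))
```

```text
t 17.3 pos [ 0.499  -0.0275  0.2885] F [-0.69 -0.71 -0.21] open 0.598 q [-0.26 -0.15  1.94 -0.    1.35 -0.26]
delta [ 0.0275  0.0012 -0.0115] [0.007 0.002 0.003]
```

View pics/c5.png

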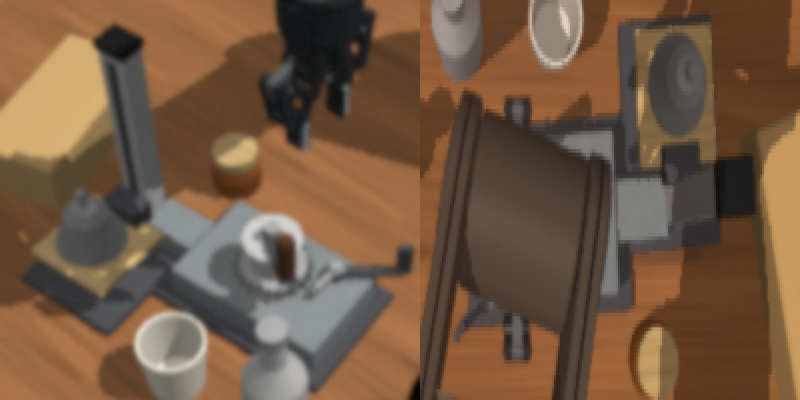

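The picture shows the tray at about (95,250), down on its stop. The lever is still over, with its tab at (403,258), the pawl is clear, and the gripper is well away.

```bash
python3 -c "
from h import *
print(ctrl.sign_off())"
```

```text
the job is handed in; nothing more can be done
None
```

The job is handed in: the lever is on release, the pawl is sprung clear and the tray was eased down onto its rubber stop and let go. The sign-off gave no verdict back.

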